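Fit a twist-in filter cartridge in the bench fume filter box

ROBOT

A 6-joint arm with a two-finger parallel gripper is mounted at the origin on a cart in front of the work surface, level with it; the furniture and walls round the work are solid. World frame = base frame: x ahead of the robot, y to its left, z up, the work surface at z = 0. Lengths are in mm, angles in rad, forces in N, time in s.
With the tool pointing down it reaches from about 325 to 775 mm from the base axis. Payload 5.5 kg.
Tool frame: the origin (TCP) lies on the mounting face of the last link; the fingertips stand 182 mm ahead of it and the grasp point (between the pads) lies 163 mm ahead of it; z points along the fingers, y is the line along which they close (so a half turn about z gives the same grasp; the last joint's range is limited). The gripper opens to 88 mm and grips with 3 to 60 N. Pads are 20 mm wide; open, the fingers measure 115 mm over their backs; the gripper's body (75 mm by 178 mm) begins 61 mm behind the grasp point.
Start: joints at [1.221, 0.091, 1.231, -0, 1.82, -0.057], TCP at [173.185, 574.478, 404.631] pointing down, gripper open.
Joint ranges: [-2.87, 2.87], [-0.86, 2.18], [0.17, 2.46], [-1.51, 4.65], [0.06, 2.69], [-2.65, 2.65]. Speed limits (rad/s): [2.57, 2.57, 3.01, 3.14, 3.14, 3.14].

INTERFACE

Orientations are given as a 3x3 rotation matrix whose columns are the frame's x, y, z axes.
In Python, from bench import read_state, cams, env, find_in, masks_of gives the robot as it stands.
- The arm moves only by the tool send_rows, never from a script. Its argument "moves" is a list that holds one entry, the list of rows, each a list of 4 numbers: the shift along the tool's x, y, z in m, then the turn about the tool's z in degrees. In form: [[[dx, dy, dz, roll], ...]]. A call has 1 to 20 rows; each row shifts and turns the commanded pose from where the row before left it, along the tool's axes as they then stand; what a row does not reach is not made up. A row lasts 1/8 s, in which the tool goes at most 62.5 mm and 10.7 degrees, less where a joint would pass 70% of its speed; a pose out of reach is approached as far as the arm can. A call is refused whole if a number of a shift passes 0.0625 or a number of a turn 10.7, either way. A call with a gripper value outside its range is refused whole. "gripper" is the closure, from 0 (fully open) to 1 (shut), set as the call begins (left out, the last holds). The fingers move at their own pace and stop on an object; "newtons" is the grip in N (left out, the last holds). Time passes only in rows, so rows that do not move let the fingers close. It gives the time, the measured TCP pose, the force, the opening and the grip force at its end, in the units of the state.
- read_state(): the state, without advancing time (a new reading comes with each control period).
- cams.camera(name): name is "side" or "top"; returns a dict with "img" (400x640x3 uint8, red, green, blue), "depth" (400x640 float32, mm along the optical axis (not along the pixel's ray), 0 where there is no reading), "intrinsics" (3x3 intrinsics, pixels), "origin" and "orientation" of the camera in the world. Camera axes: x right, y up, looking along -z (the intrinsics and any distortion apply to the point x, -y, -z); pixel columns grow to the right and rows downward; lengths in mm; the calibration is good to about 2 mm. A picture is of the moment at which its call begins.
- env.close_job(): hands the job in; it is judged then, once.
Trained networks look in the newest picture that a camera, given by its name, has taken for a name from the list of things; names that differ only in an ending like _2 or _b are one class to them, and where a whole thing is asked for, a point or a joint stands for the part that bears it (a point fixed in the world has none). Each returns a list of dicts, best first, with "conf" (0 to 1); they miss things now and then, are a little off and sometimes report something else, mostly with a low value. They report only what shows in the picture. A call takes as long as a camera call. They do not tell look-alikes from the thing itself.
- find_in(camera, thing): "xyz" ([x, y, z] in mm, in world coordinates, good to about 4 mm: the middle of the surface that is visible of it).
- masks_of(camera, thing): "pixels" (400x640 bool, what is visible of it).
The state is a dict: "t": time; "joint_positions": joint angles; "joint_velocities": joint speeds; "joint_efforts": joint torques, N m; "tcp_pos": TCP position; "tool_rot": TCP orientation; "force": force on the tool from outside, world axes, zero at the start; "wrist_torque": the same for the moment, N m; "width": opening from 0.0 (shut) to 1.0 (fully open); "finger_force": force on a finger pad.
Only numpy, scipy, OpenCV 4.12 (cv2) and the standard library are available. Lean on these libraries where they do the work, as an engineer would, in place of code of your own. Each camera call takes 0.05 s, during which the arm holds its last target. There are 200 camera calls.

TASK

Slide the flat cover of the fume filter box fully back so that the round seat is open. Then set the filter cartridge upright in the seat with its wide lug clear of the steel clip, and turn it under light pressure so that the wide lug passes under the clip and the cartridge drops fully home in its keyed seat. Let go of it, and leave the other things on the bench alone.

Things in the scene. Friction and masses are not known exactly. Their poses are not given: they have to be found in the camera images.
- filter_box: Grey filter box fixed to the bench, 249 x 128 mm (its x, y), rail tops 56.5 mm above the bench. Origin on the bench under the axis of the round seat; box x points away from the robot; it reaches from x = -185 to +64 mm. The front half (x < -64) is a solid deck for the cover, the rear half holds the seat.
- seat (a point): Centre of the seat at ledge height, 34 mm above the bench; axes as the box. The seat is a round bore, 76 mm diameter, floor 10 mm above the bench, with a flat ledge round it out to a round wall of 102 mm diameter, 49 mm high. Three straight pockets are cut 8 mm deep in the ledge: a wide one at box +x, two narrow ones (16 mm wide) at 120 degrees either side.
- pocket (a point): Middle of the floor of the wide pocket, 44 mm from the seat axis at box +x, 26 mm above the bench. The pocket is 24 mm wide. The steel clip overhangs it, so the wide lug cannot come down into it from above: it must be set on the ledge beside the clip and turned in under it.
- clip (a point): Middle of the inner edge of the fixed steel clip, 41.5 mm from the seat axis at box +x. The clip is 28 mm wide (box y) and 4 mm thick, from the wall inward to this edge; underside 44.5, top 48.5 mm above the bench. The wide lug is clear of it when it points at least 35 degrees away from box +x, to either side.
- cover (a joint): Place of the flat cover (m): 0 closed over the seat; grows as it slides along box -x (toward the robot) on its rails to a stop at 0.118. Aluminium plate 112 x 114 x 4 mm, top 53.5 mm above the bench, no handle; a rim hides its rear edge, so press down on it and drag. Stiff (about 1.2 N friction plus 4 N per m/s), stays where left.
- cover_pad (a point): Centre of the top of the ribbed rubber pad (34 x 64 mm) on the cover, 54.5 mm above the bench; moves with the cover, 30 mm behind (box +x of) its centre.
- cartridge: Black round filter cartridge, upright on the bench, about 0.25 kg. Origin at the centre of its underside, z up. Drum of 72 mm diameter, 45 mm high, lowest 5 mm tapered. Resting on the ledge its origin is 20 mm above the bench (2 mm play sideways, 2.5 mm between wide lug and clip); fully home, lugs in the pockets, 12 mm above the bench, its x along box x.
- key (a point): Outer end of the wide lug (20 mm wide, about 2 mm play each side in its pocket), 48 mm from the cartridge axis along its +x, 18 mm above its underside. Two narrow lugs (12 mm) reach as far out, 120 degrees to either side. All lugs are 8 mm thick, undersides 14 mm above the underside of the cartridge.
- grip (a point): Point to grip on the straight bar on top of the cartridge, on its axis, 68 mm above its underside. The bar runs along cartridge x, is 62 mm long and 14 mm wide (y), from 45 mm (drum top) to 81 mm above the underside. A small raised grey mark on the top of the bar points to the wide lug.
- hose_top (a point): Highest point, 330 mm above the bench, of the fixed black fume hose that stands to the right of the work: 68 mm thick, it rises beside the bench at x = 0.42, y = -0.33 m (world), arches over this point and hangs down to its nozzle at x = 0.69, y = -0.08 m, 100 mm above the bench. It never moves; pass over it or round it.
- tape_roll: Bystander: roll of tape, 67 mm across, 19 mm high, lying loose on the bench. Origin at the centre of its underside.
- fuse_box: Bystander: small carton, 40 x 62 x 28 mm, loose. Origin at the centre of its underside.
- flux_bottle: Bystander: small bottle, 38 mm diameter, 102 mm high, standing loose. Origin at the centre of its underside.
There are look-alikes about, which are no part of the job. What is shaped like the cartridge but turquoise is not meant.

How it is judged (in metres and radians):
On the way, in this order (a step that is already met when the one before it is completed fails the run):
1. the cover is slid back clear of the seat (at least 108 mm of its 118 mm) (value of joint cover above 0.108 m), for 0.2 s.
2. the cartridge sits upright in the seat on the ledge, its wide lug beside the clip, not under it (horizontal distance between cartridge and seat below 0.005 m and height (world z) of cartridge between 0.0165 and 0.0232 m and angle between cartridge's own z axis and vertical below 0.1 rad and x of key in the frame of filter_box below 0.042 m), for 0.1 s.
At the end, for the whole second after the job is handed in: The cover is back by at least 108 mm; the cartridge is fully home in the seat: its underside no more than 14 mm above the bench (12 mm when home), upright within 0.05 rad, within 4 mm of the seat axis, its wide lug in the wide pocket under the clip; it is released and at rest (value of joint cover above 0.108 m and horizontal distance between cartridge and seat below 0.004 m and height (world z) of cartridge below 0.014 m and angle between cartridge's own z axis and vertical below 0.05 rad and x of key in the frame of filter_box above 0.043 m and linear speed of cartridge below 0.02 m/s); the robot touches nothing.
It fails at once if the cartridge is forced against the box with more than 60 N (contact force between cartridge and filter_box above 60 N).
It fails at once if a bystander (tape roll, carton, bottle) is moved by more than 30 mm (distance of any of tape_roll, fuse_box, flux_bottle from where it was at the start of the episode above 0.03 m).
It also fails if it takes over 64 s, if anything falls off the work surface, if the arm or the gripper's body presses on something with over 40 N, if the wrist force passes 120 N, or if a joint passes its speed limit or range.

## Working session

There is one attempt and no reset: what is moved stays moved. The work goes in short steps, Python scripts to look and compute and a tool call to move; the robot and the scene stay as the last step left them, time stands still between calls to the robot, and variables do not carry over. Pictures are saved under pics/ and viewed, at most 10 in all, crops included, and the job is handed in when it is done.

Besides the shell and the picture viewer there is one more tool, called after "Emit:" as name([rows], argument=value, ...), one row to a line, values as JSON. send_rows: Moves the arm, as the interface text tells. Its arguments: {"type":"object","properties":{"moves":{"type":"array","items":{"type":"array","items":{"type":"array","items":{"type":"number"}}}},"gripper":{"type":"number"},"newtons":{"type":"number"}},"required":["moves"]}

```bash
mkdir -p pics
cat > h.py <<'E'
import numpy as np, cv2
from bench import read_state, cams, env, find_in, masks_of
def look(n,f=None):
    c=cams.camera(n)
    if f: cv2.imwrite('pics/'+f,c['img'][:,:,::-1])
    return c
def cloud(c):
    K=np.array(c['intrinsics']);d=c['depth'];v,u=np.indices(d.shape)
    P=np.stack([(u-K[0,2])/K[0,0]*d,-(v-K[1,2])/K[1,1]*d,-d],-1)
    return P@np.array(c['orientation']).T+np.array(c['origin'])
def px(c,p):
    K=np.array(c['intrinsics']);q=np.array(c['orientation']).T@(np.array(p)-c['origin'])
    return (K[0,0]*q[0]/-q[2]+K[0,2], -K[1,1]*q[1]/-q[2]*1+K[1,2])
E
python3 - <<'E'
from h import *
s=read_state();print(s['t'],s['tcp_pos'],np.round(s['tool_rot'],3).tolist(),s['width'])
for n in('top','side'):
    c=look(n,n+'0.png');print(n,c['origin'],np.round(c['orientation'],2).tolist(),c['intrinsics'])
    for t in('filter_box','seat','clip','cover','cover_pad','cartridge','key','grip','tape_roll','fuse_box','flux_bottle'):
        print(t,[(np.round(r['xyz']).tolist(),round(r['conf'],2),np.round(px(c,r['xyz'])).tolist()) for r in find_in(n,t)][:4])
E
```

```text
0.0 [173.19883418 574.51997559 403.51573698] [[-0.957, 0.289, -0.001], [0.289, 0.957, -0.002], [0.0, -0.002, -1.0]] 1.0013034945413697
top [ 468.62244012  133.27196644 1429.2330186 ] [[-0.0, 1.0, -0.08], [-1.0, -0.0, -0.02], [-0.02, 0.07, 1.0]] [[456.47411741   0.         314.10299121]
 [  0.         456.47411741 201.95935911]
 [  0.           0.           1.        ]]
filter_box [([557.0, 107.0, 52.0], 0.59, [333.0, 207.0])]
seat [([551.0, 110.0, 53.0], 0.86, [332.0, 209.0])]
clip [([550.0, 110.0, 49.0], 0.64, [332.0, 209.0])]
cover [([603.0, 103.0, 50.0], 0.97, [334.0, 192.0])]
cover_pad [([603.0, 104.0, 57.0], 0.6, [334.0, 192.0])]
cartridge [([534.0, 425.0, 43.0], 0.89, [228.0, 215.0]), ([523.0, 292.0, 42.0], 0.71, [272.0, 218.0])]
key [([519.0, 299.0, 45.0], 0.84, [269.0, 220.0]), ([535.0, 425.0, 44.0], 0.8, [228.0, 215.0])]
grip [([523.0, 300.0, 49.0], 0.86, [269.0, 218.0]), ([531.0, 421.0, 46.0], 0.66, [229.0, 216.0])]
tape_roll [([642.0, 275.0, 19.0], 0.53, [278.0, 180.0]), ([533.0, 423.0, 46.0], 0.18, [229.0, 215.0])]
fuse_box [([632.0, 490.0, 27.0], 0.57, [209.0, 184.0])]
f
[... 512 characters left out ...]
0, 49.0], 0.61, [319.0, 262.0]), ([602.0, 98.0, 52.0], 0.31, [337.0, 253.0])]
cover [([596.0, 99.0, 52.0], 0.65, [335.0, 254.0])]
cover_pad [([602.0, 99.0, 52.0], 0.93, [337.0, 253.0])]
cartridge [([526.0, 413.0, 45.0], 0.8, [271.0, 216.0]), ([510.0, 273.0, 41.0], 0.67, [284.0, 237.0])]
key [([512.0, 274.0, 44.0], 0.95, [284.0, 236.0]), ([524.0, 407.0, 45.0], 0.69, [271.0, 217.0])]
grip [([521.0, 408.0, 44.0], 0.85, [270.0, 217.0])]
tape_roll [([637.0, 267.0, 14.0], 0.58, [321.0, 236.0])]
fuse_box [([523.0, 410.0, 45.0], 0.62, [270.0, 217.0]), ([642.0, 359.0, 56.0], 0.53, [309.0, 212.0]), ([629.0, 486.0, 23.0], 0.46, [290.0, 207.0])]
flux_bottle [([644.0, 363.0, 53.0], 0.82, [309.0, 213.0])]
```

Run:
```python
import cv2,numpy as np
a=cv2.imread('pics/top0.png')[140:260,190:390];b=cv2.imread('pics/side0.png')[180:300,220:420]
cv2.imwrite('pics/c1.png',cv2.resize(a,(800,480),interpolation=cv2.INTER_CUBIC)); 
cv2.imwrite('pics/c2.png',cv2.resize(b,(800,480),interpolation=cv2.INTER_CUBIC))
```

```text
(no output)
```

View pics/c1.png

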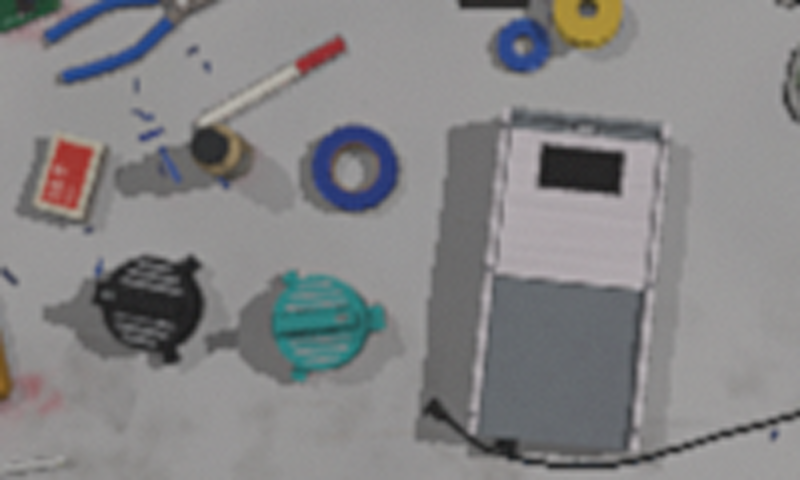

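View pics/c2.png

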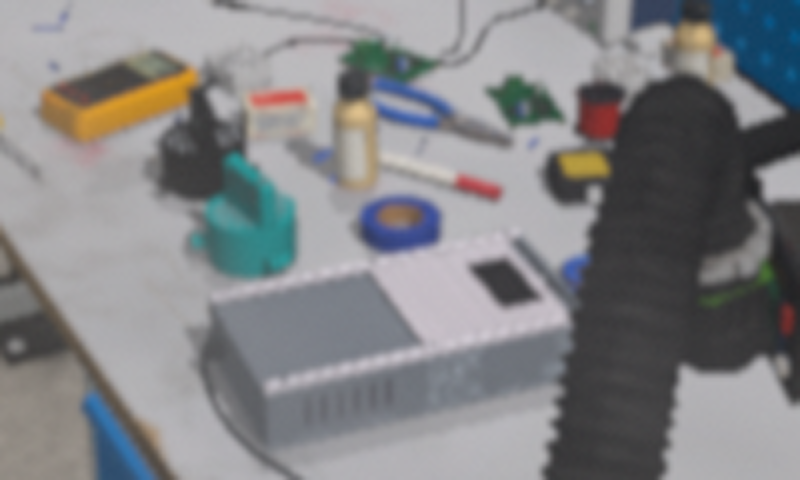

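Top crop: the candidates are the black cartridge at pixel (228,216) and the turquoise look-alike at (271,220). I choose the black one. Its lug and mark point left (world +y). The box is at about (331,209), with the pad at its far end (335,182), and its yaw is about -4°.

```bash
cat >> h.py <<'E'
def boxfit(P):
    m=(P[...,2]>45)&(P[...,2]<64)&(P[...,0]>350)&(P[...,0]<700)&(P[...,1]>20)&(P[...,1]<200)
    m=cv2.morphologyEx(m.astype(np.uint8),cv2.MORPH_OPEN,np.ones((5,5)))>0
    (c,sz,a)=cv2.minAreaRect(P[m][:,:2].astype(np.float32)); return c,sz,a,np.median(P[m][:,2])
E
python3 - <<'E'
from h import *
c=look('top');P=cloud(c)
print(boxfit(P))
d=c['depth'];print((d==0).mean())
for n in('top','side'):
    c=look(n);P=cloud(c);rgb=c['img'].astype(int)
    for r in masks_of(n,'cartridge'):
        m=r['pixels']&(c['depth']>0);q=P[m];print(n,r['conf'],rgb[m].mean(0).round(),np.median(q,0).round(1))
        if q[:,1].mean()>350:
            for lo,hi in((38,54),(70,90)):
                k=q[(q[:,2]>lo)&(q[:,2]<hi)];(cc,sz,a)=cv2.minAreaRect(k[:,:2].astype(np.float32));print(lo,len(k),cc,sz,a,k[:,2].mean(),k.mean(0).round(1), 'circ',cv2.minEnclosingCircle(k[:,:2].astype(np.float32)))
    for r in masks_of(n,'cover_pad')[:1]:
        m=r['pixels'];q=P[m];print('pad',r['conf'],np.median(q,0).round(1),cv2.minAreaRect(q[:,:2].astype(np.float32)))
E
```

```text
((552.1430053710938, 108.01828002929688), (127.56910705566406, 247.92506408691406), 83.91707611083984, np.float64(52.24528950206786))
0.00387109375
top 0.83 [58. 58. 59.] [532.  424.   44.8]
38 326 (533.5180053710938, 428.481201171875) (70.37298583984375, 67.38111114501953) 89.93608093261719 44.60553855880948 [533.2 427.5  44.6] circ ((533.5841064453125, 429.4562683105469), 36.60995864868164)
70 101 (533.3988647460938, 428.01702880859375) (60.79413986206055, 14.52672004699707) 77.48091125488281 80.24176450103153 [533.2 427.3  80.2] circ ((533.4938354492188, 428.0716552734375), 30.538366317749023)
top 0.73 [ 67. 120. 120.] [519.8 296.6  45.6]
pad 0.79 [604.7 102.7  53.5] ((563.445068359375, 106.872802734375), (113.78726196289062, 194.2531280517578), 83.77322387695312)
side 0.96 [ 67. 125. 126.] [509.1 279.   40.5]
side 0.6 [74. 76. 77.] [520.7 409.3  40.9]
38 151 (529.5551147460938, 424.6246337890625) (72.99877166748047, 64.32581329345703) 65.71208953857422 42.96908139519942 [528.1 420.7  43. ] circ ((529.9317626953125, 426.1004943847656), 38.466678619384766)
70 45 (522.400146484375, 385.063720703125) (128.3494873046875, 13.379241943359375) 81.61117553710938 77.31440201215709 [525.1 406.8  77.3] circ ((520.9951171875, 385.27093505859375), 64.39080810546875)
pad 0.56 [599.4  99.8  51.8] ((328.24468994140625, -426.5723876953125), (1337.4541015625, 135.93670654296875), 62.71024703979492)
```

Emit:
send_rows([
  [[0,0,0,9.9],[0,0,0,9.9],[0,0,0,9.9],[0,0,0,9.9],[0,0,0,9.9],[0,0,0,9.9],[0,0,0,9.9],[0,0,0,9.9]],
], gripper=1, newtons=20)

```text
t: 2.55
tcp_pos: [173.2, 574.5, 404.6]
tool_rot: [[0.11, 0.994, -0.0], [0.994, -0.11, -0.0], [-0.0, -0.0, -1.0]]
force: [0.3, -0.2, -0.8]
width: 0.128
finger_force: 0.0
```

```bash
cat >> h.py <<'E'
def go(x,y,z):
    s=read_state();R=np.array(s['tool_rot']);p=np.array(s['tcp_pos'])
    d=R.T@(np.array([x,y,z])-p)
    print('t',round(s['t'],2),'tcp',p.round(1),'xyaw',round(np.degrees(np.arctan2(R[1,0],R[0,0])),1),'d_tool mm',d.round(1),'F',np.round(s['force'],1),'w',round(s['width'],2),'q6',round(s['joint_positions'][5],2),'tilt',R[:,2].round(3))
E
python3 - <<'E'
from h import *
c=look('top');P=cloud(c);print(P[180:185,333:338].reshape(-1,3).mean(0))
go(642,98.5,245)
E
```

```text
[632.62021975  99.70181219  54.05800494]
t 2.6 tcp [173.2 574.5 404.6] xyaw 83.3 d_tool mm [-418.1  521.1  159.6] F [ 0.7 -0.5 -0.4] w 0.08 q6 1.34 tilt [ 0. -0. -1.]
```

Emit:
send_rows([
  [[-0.035,0.043,0,0],[-0.035,0.043,0,0],[-0.035,0.043,0,0],[-0.035,0.043,0,0],[-0.035,0.043,0,0],[-0.035,0.043,0,0],[-0.035,0.043,0,0],[-0.035,0.043,0,0],[-0.035,0.043,0,0],[-0.035,0.043,0.02,0],[-0.035,0.043,0.04,0],[-0.033,0.038,0.04,0]],
])

```text
t: 4.1
tcp_pos: [634.7, 108.5, 308.7]
tool_rot: [[0.102, 0.995, 0.002], [0.995, -0.102, 0.0], [0.0, 0.002, -1.0]]
force: [-0.2, 0.4, -0.4]
width: 0.008
finger_force: 0.0
```

Run:
```python
from h import *
c=cams.camera('top');P=cloud(c)
im=cv2.imread('pics/top0.png').astype(int).sum(2)
m=np.zeros(im.shape,bool);m[172:192,322:350]=1
m&=im<240
n,l,st,ce=cv2.connectedComponentsWithStats(m.astype(np.uint8));i=1+st[1:,4].argmax();print(st[i],ce[i])
K=c['intrinsics'];r=np.array([(ce[i][0]-K[0,2])/K[0,0],-(ce[i][1]-K[1,2])/K[1,1],-1]);r=np.array(c['orientation'])@r;o=np.array(c['origin']);print(o+r*(54.5-o[2])/r[2])
go(642,98.5,245)
```

```text
[325 176  21  12 204] [334.61764706 181.92156863]
[632.80510277 100.86719461  54.5       ]
t 4.15 tcp [636.4 103.9 300.4] xyaw 83.9 d_tool mm [-4.5  6.5 55.3] F [-2.8 -3.8 -3.8] w 0.0 q6 0.22 tilt [-0.007 -0.004 -1.   ]
```

Emit:
send_rows([
  [[0.001,0.001,0.03,0],[0,0,0.025,0],[0,0,0.01,0],[0,0,0,0],[0,0,0.002,0],[0,0,0.002,0],[0,0,0,0]],
])

```text
t: 5.03
tcp_pos: [634.7, 110.9, 240.7]
tool_rot: [[0.104, 0.995, 0.001], [0.995, -0.104, 0.0], [0.0, 0.001, -1.0]]
force: [-0.4, 0.1, -0.5]
width: 0.005
finger_force: 0.0
```

Emit:
send_rows([
  [[-0.01,0,0,0],[0,0,0.002,0],[0,0,0.002,0],[0,0,0.001,0],[0,0,0.001,0],[0,0,0,0]],
])

```text
t: 5.78
tcp_pos: [634.1, 100.5, 236.8]
tool_rot: [[0.104, 0.995, 0.004], [0.995, -0.104, -0.001], [-0.0, 0.004, -1.0]]
force: [-2.3, -2.1, 8.2]
width: 0.005
finger_force: 4.2
```

Emit:
send_rows([
  [[0,0,0.001,0],[0,0,0,0],[0,-0.003,0,0],[0,-0.006,0,0],[0,-0.01,0,0],[0,-0.01,0,0],[0,-0.01,0,0],[0,-0.01,0,0],[0,0,0,0]],
])

```text
t: 6.9
tcp_pos: [585.2, 105.7, 236.7]
tool_rot: [[0.104, 0.995, 0.005], [0.995, -0.104, -0.001], [0.0, 0.006, -1.0]]
force: [-2.0, -2.7, 11.1]
width: 0.004
finger_force: 5.8
```

Emit:
send_rows([
  [[0,-0.01,0,0],[0,-0.01,0,0],[0,-0.01,0,0],[0,-0.01,0,0],[0,-0.01,0,0],[0,-0.01,0,0],[0,-0.004,0,0],[0,0,0,0]],
])

```text
t: 7.9
tcp_pos: [522.1, 112.5, 236.7]
tool_rot: [[0.104, 0.995, 0.007], [0.995, -0.104, -0.0], [0.001, 0.007, -1.0]]
force: [0.2, -2.6, 10.6]
width: 0.004
finger_force: 5.6
```

Run:
```python
from h import *
c=look('top','t2.png');go(0,0,0)
cv2.imwrite('pics/c3.png',cv2.resize(c['img'][150:260,290:390,::-1],(600,660)[:2] and (545,600),interpolation=cv2.INTER_CUBIC))
```

```text
t 7.95 tcp [522.2 112.4 236.7] xyaw 84.0 d_tool mm [-166.4 -509.2  233.2] F [ 0.8 -2.2 12. ] w 0.01 q6 0.25 tilt [ 0.007 -0.    -1.   ]
```

View pics/c3.png

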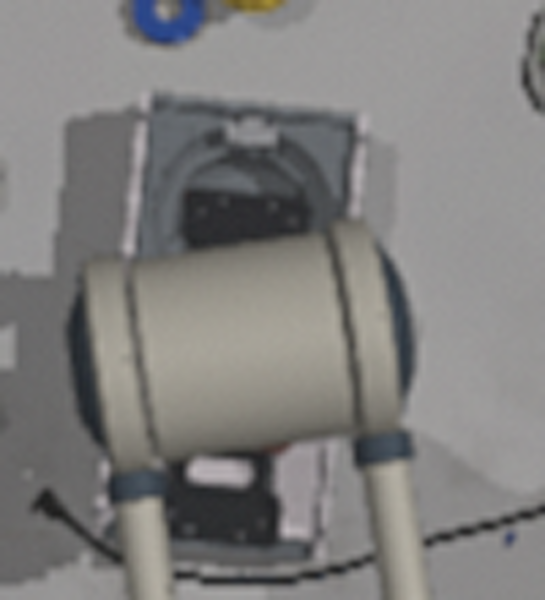

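The cover is moving with the tool. The clip shows at crop (250,130) and the seat opening is exposed. I'll push on to the stop.

Emit:
send_rows([
  [[0,-0.003,0,0],[0,-0.003,0,0],[0,-0.002,0,0],[0,0,0,0]],
])

```text
t: 8.45
tcp_pos: [515.0, 113.4, 236.7]
tool_rot: [[0.104, 0.994, 0.01], [0.995, -0.104, 0.0], [0.001, 0.01, -1.0]]
force: [5.4, -1.8, 8.9]
width: 0.007
finger_force: 4.2
```

Emit:
send_rows([
  [[0,0,-0.03,0],[0,0,-0.04,0],[0.02,-0.001,-0.025,0],[0.04,-0.002,0,0],[0.04,-0.002,0,0],[0.04,-0.002,0,0],[0.04,-0.002,0,0],[0.04,-0.002,0,0],[0.04,-0.002,0,0],[0.04,-0.002,0,0],[0.015,0,0,0],[0,0,0,6.5],[0,0,0,0]],
], gripper=0)

```text
t: 10.07
tcp_pos: [531.4, 427.9, 328.0]
tool_rot: [[0.215, 0.977, -0.0], [0.977, -0.215, -0.001], [-0.001, -0.0, -1.0]]
force: [-0.6, -0.5, 0.1]
width: 0.998
finger_force: 0.0
```

Run:
```python
from h import *
c=look('top','t3.png');P=cloud(c)
go(533.4,428,68+163)
cv2.imwrite('pics/c4.png',cv2.resize(c['img'][155:255,300:380,::-1],(480,600),interpolation=cv2.INTER_CUBIC))
m=(P[...,2]>45)&(P[...,2]<64)&(P[...,0]>350)&(P[...,0]<700)&(P[...,1]>20)&(P[...,1]<200)
print(boxfit(P))
# bore floor points ~z10 and box-frame
a=np.radians(-6.08);q=P[(P[...,0]>520)&(P[...,0]<690)&(P[...,1]>30)&(P[...,1]<180)]
for lo,hi in((4,16),(28,37)):
    k=q[(q[:,2]>lo)&(q[:,2]<hi)&(np.hypot(q[:,0]-607,q[:,1]-103)<58)];print(lo,len(k),k.mean(0).round(1),cv2.minEnclosingCircle(k[:,:2].astype(np.float32)))
for t in('seat','clip','pocket','cover_pad'):print(t,[(np.round(r['xyz']).tolist(),round(r['conf'],2)) for r in find_in('top',t)][:2])
```

```text
t 10.12 tcp [531.4 427.7 328.2] xyaw 77.6 d_tool mm [ 0.7  1.9 97.2] F [-0.6  0.1  0.5] w 1.0 q6 0.84 tilt [-0. -0. -1.]
((551.6585083007812, 106.95433044433594), (127.56849670410156, 249.0365753173828), 83.15404510498047, np.float64(53.35146444203917))
4 444 [613.1 101.    9.8] ((601.64697265625, 105.04401397705078), 48.65503692626953)
28 275 [613.5 101.4  33. ] ((612.5797119140625, 101.49491882324219), 51.263851165771484)
seat [([552.0, 112.0, 55.0], 0.65)]
clip [([552.0, 108.0, 49.0], 0.86)]
pocket [([552.0, 109.0, 52.0], 0.73)]
cover_pad [([494.0, 114.0, 57.0], 0.84)]
```

View pics/c4.png

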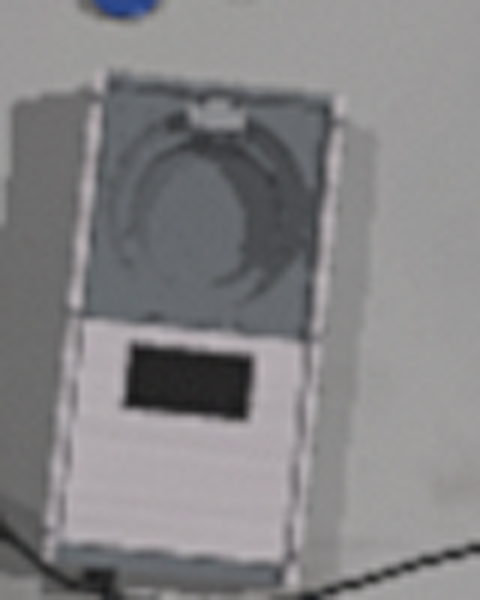

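Run:
```python
from h import *
c=look('top');P=cloud(c)
K=c['intrinsics'];o=np.array(c['origin'])
def w(u,v,z):
    r=np.array([(u-K[0,2])/K[0,0],-(v-K[1,2])/K[1,1],-1]);r=np.array(c['orientation'])@r;return (o+r*(z-o[2])/r[2]).round(1)
s=np.array([612.4,101.4]);a=np.radians(-6.5);B=np.array([[np.cos(a),-np.sin(a)],[np.sin(a),np.cos(a)]])
for n,u,v,z in(('clip inner',300+217/6,155+130/6,48.5),('pad',300+188/6,155+382/6,54.5),('cover rear',300+197/6,155+328/6,53.5),('cover front',300+170/6,155+549/6,53.5),('cover front0',190+568/4,140+283/4,53.5),('pad0',334.6,181.9,54.5),('rail rearL',300+100/6,155+70/6,56.5),('rail rearR',300+342/6,155+95/6,56.5),('frontR',300+290/6,155+592/6,56.5)):
    p=w(u,v,z);print(n,p,(B.T@(p[:2]-s)).round(1))
# height grid in box frame
X=(P[...,:2]-s)@B
for y in (-25,0,25):
    print(y,[(x,round(float(np.median(P[...,2][(abs(X[...,0]-x)<3)&(abs(X[...,1]-y)<4)])),0)) for x in range(-72,70,6)])
m=(abs(P[...,2]-48.5)<3)&(abs(X[...,1])<9)&(X[...,0]>30)&(X[...,0]<60);print('clip',X[m].min(0),X[m].max(0))
```

```text
clip inner [649.6  96.   48.5] [37.6 -1.2]
pad [521.5 111.1  54.5] [-91.4  -0.7]
cover rear [548.7 106.5  53.5] [-63.9  -2.1]
cover front [438.1 120.4  53.5] [-175.3   -0.9]
cover front0 [545.5 109.   53.5] [-67.3  -0. ]
pad0 [632.9 100.9  54.5] [20.4  1.8]
rail rearL [679.3 155.2  56.5] [60.4 61. ]
rail rearR [666.1  33.1  56.5] [ 61.1 -61.8]
frontR [416.9  60.7  56.5] [-189.6  -62.6]
-25 [(-72, 54.0), (-66, 53.0), (-60, 51.0), (-54, 51.0), (-48, 50.0), (-42, 34.0), (-36, 34.0), (-30, 30.0), (-24, 10.0), (-18, 11.0), (-12, 10.0), (-6, 8.0), (0, 11.0), (6, 6.0), (12, 8.0), (18, 14.0), (24, 13.0), (30, 25.0), (36, 33.0), (42, 36.0), (48, 47.0), (54, 52.0), (60, 56.0), (66, 50.0)]
0 [(-72, 54.0), (-66, 54.0), (-60, 49.0), (-54, 48.0), (-48, 34.0), (-42, 33.0), (-36, 11.0), (-30, 9.0), (-24, 8.0), (-18, 12.0), (-12, 8.0), (-6, 11.0), (0, 12.0), (6, 10.0), (12, 10.0), (18, 10.0), (24, 10.0), (30, 7.0), (36, 13.0), (42, 28.0), (48, 46.0), (54, 46.0), (60, 50.0), (66, nan)]
25 [(-72, 57.0), (-66, 55.0), (-60, 53.0), (-54, 49.0), (-48, 51.0), (-42, 34.0), (-36, 34.0), (-30, 31.0), (-24, 13.0), (-18, 12.0), (-12, 11.0), (-6, 8.0), (0, 10.0), (6, 11.0), (12, 7.0), (18, 10.0), (24, 12.0), (30, 32.0), (36, 33.0), (42, 37.0), (48, 46.0), (54, 48.0), (60, 51.0), (66, nan)]
clip [41.76040249 -8.48077699] [57.9573744  8.9343089]
  return _methods._mean(a, axis=axis, dtype=dtype,
  ret = ret.dtype.type(ret / rcount)
```

Emit:
send_rows([
  [[0.001,0.002,0.03,0],[0,0,0.03,0],[0,0,0.025,0],[0,0,0.012,0],[0,0,0,0]],
])

```text
t: 11.0
tcp_pos: [533.2, 428.7, 230.4]
tool_rot: [[0.216, 0.976, -0.001], [0.976, -0.216, -0.001], [-0.001, -0.001, -1.0]]
force: [0.1, -0.3, -0.3]
width: 0.998
finger_force: 0.0
```

Emit:
send_rows([
  [[0,0,0,0],[0,0,0,0],[0,0,0,0],[0,0,0,0],[0,0,0,0],[0,0,0,0],[0,0,0,0],[0,0,0,0]],
], gripper=1, newtons=35)

```text
t: 12.0
tcp_pos: [533.3, 428.9, 231.1]
tool_rot: [[0.216, 0.976, -0.0], [0.976, -0.216, -0.0], [-0.0, -0.0, -1.0]]
force: [0.6, 0.1, 1.1]
width: 0.158
finger_force: 35.0
```

Emit:
send_rows([
  [[0,0,-0.02,0],[0,0,-0.035,9.7],[0,0,-0.035,9.7],[0,0,-0.035,9.8],[0,0,0,9.8],[0,0,0,0],[-0.008,0.0175,0,0],[-0.015,0.032,0,0],[-0.015,0.032,0,0],[-0.015,0.032,0,0],[-0.015,0.032,0,0],[-0.015,0.032,0,0],[-0.015,0.032,0,0],[-0.015,0.032,0,0],[-0.015,0.032,0,0],[-0.01,0.022,0,0],[-0.004,0.01,0,0],[0,0,0,0]],
])

```text
t: 14.25
tcp_pos: [612.5, 100.6, 355.8]
tool_rot: [[0.783, 0.623, -0.001], [0.623, -0.783, -0.0], [-0.001, -0.0, -1.0]]
force: [0.5, 0.3, -1.7]
width: 0.157
finger_force: 35.0
```

Run:
```python
from h import *
go(612.4,101.4,280)
c=look('side','s5.png');P=cloud(c)
cv2.imwrite('pics/c5.png',cv2.resize(c['img'][150:290,250:410,::-1],(640,560),interpolation=cv2.INTER_CUBIC))
```

```text
t 14.25 tcp [612.5 100.6 355.8] xyaw 38.5 d_tool mm [ 0.5 -0.6 75.8] F [ 0.5  0.3 -1.7] w 0.16 q6 1.01 tilt [-0.001 -0.    -1.   ]
```

View pics/c5.png

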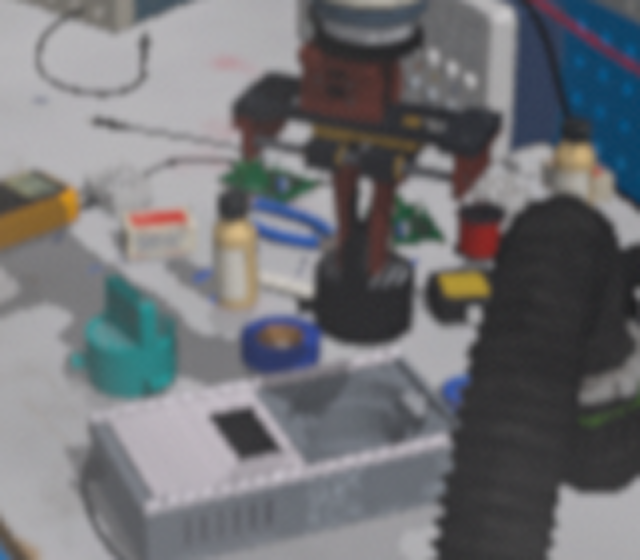

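Emit:
send_rows([
  [[0.001,-0.001,0.03,0],[0,0,0.03,0],[0,0,0.02,0],[0,0,0.005,0],[0,0,0,0]],
])

```text
t: 14.92
tcp_pos: [612.8, 103.1, 271.8]
tool_rot: [[0.782, 0.623, 0.001], [0.623, -0.782, 0.0], [0.001, 0.0, -1.0]]
force: [-0.9, -0.1, -2.1]
width: 0.159
finger_force: 35.0
```

Emit:
send_rows([
  [[0,0,0.003,0],[0,0,0.002,0],[0,0,0.002,0],[0,0,0,0]],
])

```text
t: 15.42
tcp_pos: [612.8, 102.8, 265.1]
tool_rot: [[0.782, 0.623, 0.001], [0.623, -0.782, 0.0], [0.001, 0.001, -1.0]]
force: [-0.9, -0.3, 1.1]
width: 0.16
finger_force: 35.0
```

Emit:
send_rows([
  [[0,0,0.001,0],[0,0,0,0],[0,0,0,0]],
])

```text
t: 15.8
tcp_pos: [612.7, 102.8, 264.9]
tool_rot: [[0.782, 0.623, 0.002], [0.623, -0.782, 0.0], [0.002, 0.001, -1.0]]
force: [-4.2, -1.3, 5.7]
width: 0.155
finger_force: 35.0
```

Run:
```python
from h import *
s=read_state();print(np.round(s['force'],1),np.round(s['wrist_torque'],2),s['tcp_pos'])
R=np.array(s['tool_rot']);f=s['force'];print(R.T@s['wrist_torque'])
c=look('side');P=cloud(c)
cv2.imwrite('pics/c6.png',cv2.resize(c['img'][210:290,290:390,::-1],(750,600),interpolation=cv2.INTER_CUBIC))
```

```text
[-4.2 -1.3  5.7] [-0.03  0.58  0.08] [612.73916799 102.76970665 264.92839843]
[ 0.33892623 -0.47153409 -0.08353863]
```

View pics/c6.png

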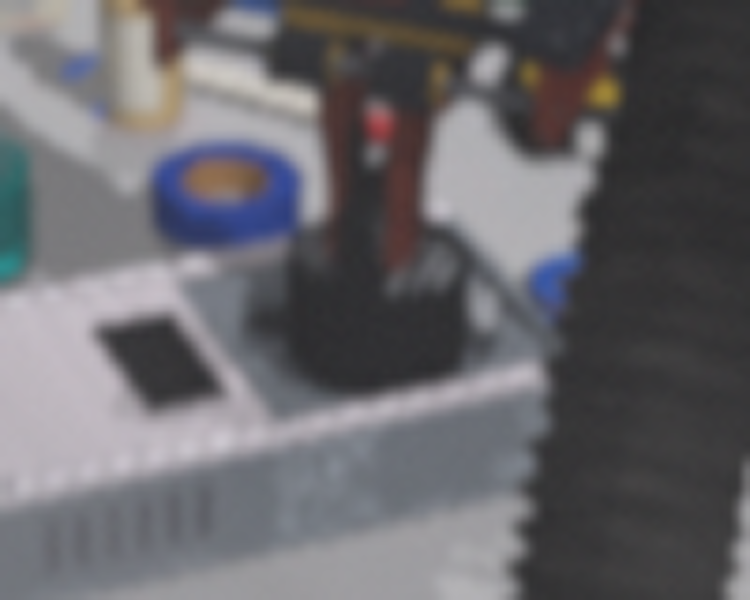

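Emit:
send_rows([
  [[0,0,-0.003,0],[-0.003,-0.001,0,0],[0,0,0,0],[0,0,0.002,0],[0,0,0.002,0],[0,0,0.001,0],[0,0,0,0],[0,0,0,0]],
])

```text
t: 16.85
tcp_pos: [609.7, 101.7, 261.3]
tool_rot: [[0.782, 0.623, 0.0], [0.623, -0.782, 0.0], [0.0, 0.0, -1.0]]
force: [0.0, -0.4, -1.8]
width: 0.154
finger_force: 35.0
```

```bash
cat >> h.py <<'E'
def feel():
    s=read_state();f=np.array(s['force'])-[0,0,-1.9];t=np.array(s['wrist_torque']);print(s['t'],f.round(1),t.round(2),s['tcp_pos'].round(1))
    if f[2]>1:
        h=.2;print('contact at',((t[0]-h*f[1])/f[2]*1000).round(),' (y),',((-h*f[0]-t[1])/f[2]*1000).round(),'(x)')
E
python3 -c "
from h import *
feel()"
```

```text
16.85 [ 0.  -0.4  0.1] [-0.11  0.17 -0.01] [609.7 101.7 261.3]
```

Emit:
send_rows([
  [[0,0,0.002,0],[0,0,0.002,0],[0,0,0.002,0],[0,0,0,0],[0,0,0,0]],
])

```text
t: 17.48
tcp_pos: [609.7, 101.7, 255.2]
tool_rot: [[0.782, 0.623, -0.0], [0.623, -0.782, -0.0], [-0.0, 0.0, -1.0]]
force: [0.0, 0.3, -2.2]
width: 0.159
finger_force: 35.0
```

```bash
python3 -c "
from h import *
feel()"
```

```text
17.475 [ 0.   0.3 -0.3] [-0.04  0.08  0.01] [609.7 101.7 255.2]
```

Free in the bore. I'll lower it to the ledge.

Emit:
send_rows([
  [[0,0,0.002,0],[0,0,0.001,0],[0,0,0.001,0],[0,0,0.0005,0],[0,0,0,0],[0,0,0,0]],
])

```text
t: 18.23
tcp_pos: [609.7, 101.7, 250.9]
tool_rot: [[0.782, 0.623, 0.0], [0.623, -0.782, -0.0], [0.0, 0.0, -1.0]]
force: [-1.6, 0.1, 0.5]
width: 0.159
finger_force: 35.0
```

```bash
python3 -c "
from h import *
feel()"
```

```text
18.225 [-1.6  0.1  2.4] [-0.09  0.27 -0.01] [609.7 101.7 250.9]
contact at -48.0  (y), 16.0 (x)
```

Emit:
send_rows([
  [[0,0,0.0007,0],[0,0,0,0],[0,0,0,5],[0,0,0,5],[0,0,0,5],[0,0,0,5],[0,0,0,5],[0,0,0,5],[0,0,0,5],[0,0,0,0]],
])

```text
t: 19.48
tcp_pos: [610.0, 102.7, 251.1]
tool_rot: [[0.998, 0.063, 0.003], [0.063, -0.998, 0.002], [0.003, -0.002, -1.0]]
force: [-0.7, 5.0, 6.0]
width: 0.158
finger_force: 35.0
```

```bash
python3 -c "
from h import *
feel()"
```

```text
19.475 [-0.7  5.   7.9] [ 0.85  0.29 -0.02] [610.  102.7 251.1]
contact at -19.0  (y), -19.0 (x)
```

Emit:
send_rows([
  [[0,-0.0015,0,0],[0,0,0,0],[0,0,0,3],[0,0,0,3],[0,0,0,2],[0,0,0,0],[0,0,0,0]],
])

```text
t: 20.35
tcp_pos: [610.0, 103.3, 250.8]
tool_rot: [[0.997, -0.077, 0.002], [-0.077, -0.997, 0.0], [0.002, -0.0, -1.0]]
force: [0.9, 2.9, 4.8]
width: 0.158
finger_force: 35.0
```

```bash
python3 -c "
from h import *
feel();go(0,0,0)"
```

```text
20.35 [0.9 2.9 6.7] [0.3  0.02 0.13] [610.  103.3 250.8]
contact at -42.0  (y), -31.0 (x)
t 20.35 tcp [610.  103.3 250.8] xyaw -4.4 d_tool mm [-600.8  149.9  249.4] F [0.9 2.9 4.8] w 0.16 q6 1.76 tilt [ 0.002  0.    -1.   ]
```

Emit:
send_rows([
  [[0,-0.0007,0.0003,1],[0,0,0,1],[0,0,0,0.5],[0,0,0,0],[0,0,0,0]],
])

```text
t: 20.98
tcp_pos: [609.6, 103.8, 249.0]
tool_rot: [[0.993, -0.121, -0.001], [-0.121, -0.993, -0.0], [-0.001, 0.0, -1.0]]
force: [0.6, 0.4, -2.8]
width: 0.158
finger_force: 35.0
```

```bash
python3 -c "
from h import *
feel();go(0,0,0)"
```

```text
20.975 [ 0.6  0.4 -0.9] [0.02 0.15 0.  ] [609.6 103.8 249. ]
t 20.98 tcp [609.6 103.8 249. ] xyaw -7.0 d_tool mm [-592.2  176.9  249.7] F [ 0.6  0.4 -2.8] w 0.16 q6 1.81 tilt [-0.001 -0.    -1.   ]
```

It has dropped into the pockets: z is below ledge level and the force has gone. Lowering it home to about 243.

Emit:
send_rows([
  [[0,0,0.002,0],[0,0,0.002,0],[0,0,0.001,0],[0,0,0.001,0],[0,0,0,0],[0,0,0,0]],
])

```text
t: 21.72
tcp_pos: [609.7, 103.9, 243.8]
tool_rot: [[0.993, -0.121, 0.0], [-0.121, -0.993, 0.0], [0.0, -0.0, -1.0]]
force: [0.9, -0.4, -2.8]
width: 0.157
finger_force: 35.0
```

```bash
python3 -c "
from h import *
feel();go(0,0,0)"
```

```text
21.725 [ 0.9 -0.4 -0.9] [-0.02  0.18 -0.01] [609.7 103.9 243.8]
t 21.73 tcp [609.7 103.9 243.8] xyaw -7.0 d_tool mm [-592.6  177.2  243.7] F [ 0.9 -0.4 -2.8] w 0.16 q6 1.81 tilt [ 0.  0. -1.]
```

Emit:
send_rows([
  [[0,0,0.001,0],[0,0,0.001,0],[0,0,0,0],[0,0,0,0]],
])

```text
t: 22.22
tcp_pos: [609.7, 104.0, 243.2]
tool_rot: [[0.993, -0.121, 0.001], [-0.121, -0.993, 0.0], [0.001, -0.0, -1.0]]
force: [-2.4, -1.2, 4.4]
width: 0.158
finger_force: 35.0
```

```bash
python3 -c "
from h import *
feel();go(0,0,0)"
```

```text
22.225 [-2.4 -1.2  6.3] [-0.12  0.85 -0.  ] [609.7 104.  243.2]
contact at 18.0  (y), -57.0 (x)
t 22.23 tcp [609.7 104.  243.2] xyaw -7.0 d_tool mm [-592.8  177.3  242.4] F [-2.4 -1.2  4.4] w 0.16 q6 1.81 tilt [ 0.001  0.    -1.   ]
```

Emit:
send_rows([
  [[0,0,-0.0005,0],[0,0,0,0],[0,0,0,0],[0,0,0,0],[0,0,0,0],[0,0,-0.01,0],[0,0,-0.03,0],[0,0,-0.05,0],[0,0,-0.05,0],[-0.03,-0.03,0,0],[-0.04,-0.04,0,0],[-0.04,-0.04,0,0],[-0.04,-0.04,0,0],[-0.04,-0.04,0,0],[0,0,0,0]],
], gripper=0)

```text
t: 24.1
tcp_pos: [441.8, 318.1, 383.4]
tool_rot: [[0.993, -0.116, 0.001], [-0.116, -0.993, 0.002], [0.001, -0.002, -1.0]]
force: [0.4, 0.5, -0.1]
width: 0.998
finger_force: 0.0
```

Run:
```python
from h import *
c=look('top','t7.png');P=cloud(c);go(0,0,0)
q=P[(np.hypot(P[...,0]-611,P[...,1]-102)<45)];k=q[(q[:,2]>80)&(q[:,2]<110)];print(len(k),k.mean(0).round(1),cv2.minAreaRect(k[:,:2].astype(np.float32)) if len(k) else '')
k=q[(q[:,2]>52)&(q[:,2]<63)];print('drum top',len(k),np.median(k,0).round(1))
for t in('tape_roll','fuse_box','flux_bottle','cover_pad'):print(t,[(np.round(r['xyz']).tolist(),round(r['conf'],2)) for r in find_in('top',t)][:2])
cv2.imwrite('pics/c7.png',cv2.resize(c['img'][155:255,280:380,::-1],(600,600),interpolation=cv2.INTER_CUBIC))
```

```text
t 24.15 tcp [443.  316.8 383.2] xyaw -6.8 d_tool mm [-403.   367.1  382.5] F [-0.5 -0.6  0. ] w 1.0 q6 2.25 tilt [ 0.001  0.001 -1.   ]
101 [613.6 101.4  92.1] ((613.2540283203125, 101.09891510009766), (14.948253631591797, 60.5961799621582), 84.10868835449219)
drum top 323 [613.5 105.8  57.1]
tape_roll [([639.0, 277.0, 21.0], 0.73)]
fuse_box [([631.0, 488.0, 29.0], 0.67)]
flux_bottle [([645.0, 371.0, 73.0], 0.65)]
cover_pad [([494.0, 115.0, 55.0], 0.88)]
```

View pics/c7.png

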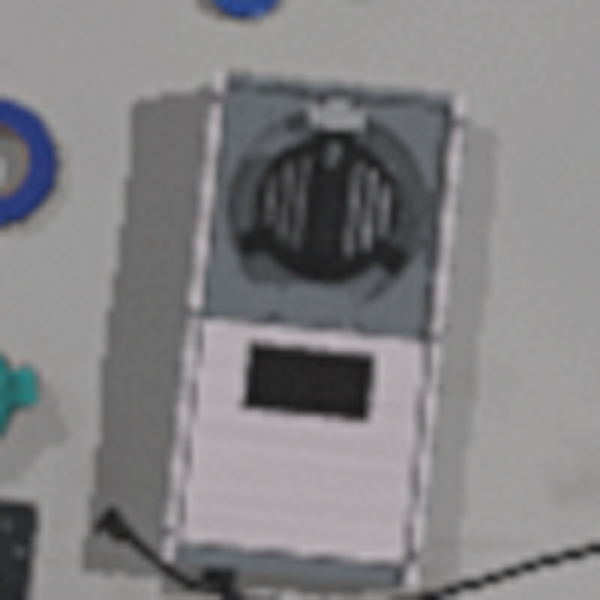

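The cartridge is home: the bar top is at 92 mm, the mark at crop (333,155) points at the clip, the cover is fully back and the bystanders have not moved. Handing in.

```bash
python3 -c "
from bench import env
print(env.close_job())"
```

```text
the job is handed in; nothing more can be done
None
```

I handed the job in at about 24 s: the cover is fully back, and the cartridge is fully home with its wide lug under the clip and released. The bystanders stayed where they were; the hand-in call returned no verdict.

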